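Tighten the window lock ring of a gas view cell with a pin spanner

ROBOT

A 6-joint arm with a two-finger parallel gripper is mounted at the origin on a cart in front of the work surface, level with it; the furniture and walls round the work are solid. World frame = base frame: x ahead of the robot, y to its left, z up, the work surface at z = 0. Lengths are in m, angles in degrees, forces in N, time in s.
With the tool pointing down it reaches from about 0.25 to 0.725 m from the base axis. Payload 9.7 kg.
Tool frame: the origin (TCP) lies between the finger pads; the fingertips stand 17 mm ahead of it and the grasp point (between the pads) lies 2 mm behind it; z points along the fingers, y is the direction in which the jaws open and shut (so a half turn about z gives the same grasp; the last joint's range is limited). The gripper opens to 85 mm and grips with 20 to 120 N. Pads are 22 mm wide; open, the fingers measure 114 mm over their backs; the gripper's body (76 mm by 85 mm) begins 54 mm behind the grasp point. The pads swing forward as they close: fully open they stand 13 mm farther back than shut.
Start: joints at [-70.818, 4.979, 10.078, 95.1, 0, 90], TCP at [0.181, -0.519, 0.248] pointing down, gripper open.
Joint ranges: [-179.16, 179.16], [-48.56, 103.87], [-65.8, 70.77], [-126.05, 130.52], [-82.76, 87.17], [-180, 180]. Speed limits (degrees/s): [127.2, 127.2, 147.25, 180, 180, 180].

INTERFACE

Orientations are given as [roll, pitch, yaw] about the fixed x, y, z axes, in that order (R = Rz(yaw) Ry(pitch) Rx(roll)).
In Python, from workcell import monitor, cams, order gives the robot as it stands. The module is installed in compiled form; this text tells all that it offers.
- The arm moves only by the shell command python3 -m handwheel 'ROWS' [OPENING] [FORCE]. ROWS is JSON, a list of rows, each a list of 6 numbers: the shift along the tool's x, y, z in m, then the turn, a rotation vector about the tool's x, y, z in degrees. In form: [[tx, ty, tz, wx, wy, wz], ...]. A call has exactly 8 rows; each row shifts and turns the commanded pose from where the row before left it, along the tool's axes as they then stand; what a row does not reach is not made up. A row lasts 1/12 s, in which the tool goes at most 41.7 mm and 7.16 degrees, less where a joint would pass 70% of its speed; a pose out of reach is approached as far as the arm can. A call is refused whole if a number of a shift passes 0.0417 or a number of a turn 7.16, either way. A call with a gripper value outside its range is refused whole. OPENING is the opening, from -1 (shut) to 1 (fully open), set as the call begins (- or left out, the last holds). The fingers move at their own pace and stop on an object; FORCE is the grip in N (left out, the last holds). Time passes only in rows, so rows that do not move let the fingers close, or fill a call up. It gives the time, the measured TCP pose, the force and the opening at its end, in the units of the state.
- monitor.get_obs(): the state, without advancing time (a new reading comes with each control period).
- cams.camera(name): name is "side" or "top" or "wrist"; returns a dict with "img" (384x512x3 uint8, red, green, blue), "depth" (384x512 float32, m along the optical axis (not along the pixel's ray), 0 where there is no reading), "fx", "fy", "cx", "cy" (pixels), "distortion" ([k1, k2, p1, p2, k3] as OpenCV has them; the pictures are not rectified), "rvec" (rotation vector, rad) and "tvec" (3), from world to camera coordinates, as OpenCV has them; the wrist camera has in their place "tool_from_camera" (4x4, takes a point from camera to tool coordinates, whose origin is the TCP and whose axes are the flange's). Camera axes: x right, y down, z forward; pixel columns grow to the right and rows downward; lengths in m; the calibration is good to about 2 mm. A picture is of the moment at which its call begins: read the wrist's pose just before it.
- order.job_done(): hands the job in, once; it reports no verdict.
The state is a dict: "time": time; "q": joint angles; "qd": joint speeds; "joint_efforts": joint torques, N m; "ee_pos": TCP position; "tcp_rot": TCP orientation; "wrist_force": force on the tool from outside, world axes, zero at the start; "torque": the same for the moment, N m; "opening": finger opening in m.
Only numpy, scipy, OpenCV 4.12 (cv2) and the standard library are available. Lean on these libraries where they do the work, as an engineer would, in place of code of your own. Each camera call takes 0.05 s, during which the arm holds its last target. There are 200 camera calls.

TASK

Lift the pin spanner out of its wooden block and lock the view cell's window: seat both prongs fully in a pair of opposite holes of the steel lock ring before you turn it, then turn the ring clockwise until it is home. Work gently: press and turn no harder than needed, keep the spanner off the glass and the fingers off the ring. Then stand the spanner back in the slot of its block and let go.

Things in the scene. Friction and masses are not known exactly. Their poses are not given: they have to be found in the camera images.
- ring_face (a point): Centre of the top face of the steel lock ring on the cell, 66 mm above the worktop, z up along the ring's axis. Ring: 80 mm outer, 38 mm inner diameter, 10 mm thick; four round holes, 8.5 mm wide and 10 mm deep, 90 degrees apart, 29 mm from the axis. Neither these axes nor the joint value tell at what angle the holes are: look or feel for them. A light push on its face (under 6 N) does not turn it
- lock_ring (a joint): Turn of the lock ring in rad: 0 is home (a hard stop, window locked), negative is that much short of home; grows as the ring turns clockwise seen from above. Starts between -1.1 and -0.65, can go back to -1.9; takes about 0.4 N m to turn, rising to 0.6 N m near home as the window gasket is squeezed; stays where it is left
- base_plate: Fixed aluminium base plate of the view cell, 116 mm square, 12 mm thick, origin at the centre of its underside. On it four toe clamps hold the cell, an upright aluminium cylinder 84 mm in diameter with two brass hose ports that reach 73 mm from the axis, 38 mm above the worktop. The cell may be clamped at any angle
- window: The round glass window in the middle of the lock ring, 38 mm diameter; its origin is the centre of its underside, its upper face lies 7 mm below the ring's top face. It cracks if the ring is forced past home or the spanner pushed down hard: keep the prong forces on the ring below 40 N in all (turning with 0.6 N m makes about 21 N)
- spanner_grip (a point): Centre of the pin spanner's flat steel grip: 32 mm long (its x), 12 mm thick (its y), 42 mm high; z up. It stands upright in its block; hold it across the 12 mm. 27 mm below this point is the top of the bridge, a bar 72 mm long (x), 14 mm wide, 8 mm high; under it are the two prongs, whose tips are 49 mm below this point. Mass about 0.2 kg
- prong_tips (a point): Point of the pin spanner midway between its two prong tips, at their height; z points up to the grip, x runs from prong to prong. The prongs are round, 6 mm in diameter, 14 mm long below the bridge, round-tipped, and stand 29 mm to either side of this point
- slot (a point): Centre of the mouth of the slot in the fixed wooden tool block (98 x 46 x 26 mm), at the block's top, 26 mm above the worktop. The slot is 70 mm long (x), 10 mm wide (y), 16 mm deep; both prongs stand in it and the bridge rests on the block's top, so that the prong tips lie 14 mm below this point
There are look-alikes about, which are no part of the job. What is shaped like the part that bears spanner_grip but pink or red is not meant.

How it is judged:
By the outcome, as a careful person would: the job done as asked, in the order asked, and still so for the second after the job is handed in, with the robot touching nothing.
It also fails if it takes over 67 s, if anything falls off the work surface, if the arm or the gripper's body presses on something with over 40 N, if the wrist force passes 120 N, or if a joint passes its speed limit or range.

## Working session

There is one attempt and no reset: what is moved stays moved. The work goes in short steps, Python scripts to look and compute and a shell command to move; the robot and the scene stay as the last step left them, time stands still between calls to the robot, and variables do not carry over. Pictures are saved under pics/ and viewed, about 8 in all and at most 12, crops included, and the job is handed in when it is done.

```bash
mkdir -p pics; cat > h.py <<'E'
import numpy as np, cv2
from scipy.spatial.transform import Rotation as R
from workcell import monitor, cams, order
def T_tool():
    s=monitor.get_obs(); T=np.eye(4); T[:3,:3]=R.from_euler('xyz',s['tcp_rot'],degrees=True).as_matrix(); T[:3,3]=s['ee_pos']; return T
def shot(name):
    Tt=T_tool(); c=cams.camera(name)
    if name=='wrist': c['W']=Tt@np.array(c['tool_from_camera'])
    else:
        M=np.eye(4); M[:3,:3]=cv2.Rodrigues(np.array(c['rvec'],float))[0]; M[:3,3]=np.ravel(c['tvec']); c['W']=np.linalg.inv(M)
    c['K']=np.array([[c['fx'],0,c['cx']],[0,c['fy'],c['cy']],[0,0,1]]); return c
def ray(c,u,v):
    p=cv2.undistortPoints(np.array([[[u,v]]],float),c['K'],np.array(c['distortion'],float))[0,0]
    return c['W'][:3,:3]@np.array([p[0],p[1],1.]),c['W'][:3,3]
def atz(c,u,v,z):
    d,o=ray(c,u,v); return o+d*(z-o[2])/d[2]
def bydepth(c,u,v):
    d,o=ray(c,u,v); return o+d*c['depth'][int(round(v)),int(round(u))]
def save(c,n,crop=None,s=1):
    im=c['img'][...,::-1]
    if crop: x0,y0,x1,y1=crop; im=im[y0:y1,x0:x1]
    cv2.imwrite(f'pics/{n}.png',cv2.resize(im,None,fx=s,fy=s,interpolation=cv2.INTER_CUBIC))
E
python3 - <<'E'
from h import *
import pickle
print(monitor.get_obs())
cs={n:shot(n) for n in('top','side')}
pickle.dump(cs,open('c0.pkl','wb'))
save(cs['top'],'top',s=1.5);save(cs['side'],'side',s=1.5)
E
```

```text
{'time': 0.0, 'q': array([-7.08179177e+01,  5.00988922e+00,  1.00327033e+01,  9.50998801e+01,
       -1.06001219e-03,  8.99999775e+01]), 'qd': array([ 0.10505812,  0.06627405, -0.03786126,  0.03052892, -0.06569942,
        0.10599627]), 'joint_efforts': array([ 6.83070375e-04, -5.20390427e+01,  4.64802718e+01,  1.63994957e-02,
        5.71796579e-05,  1.69467949e-06]), 'ee_pos': array([ 0.18063689, -0.51925636,  0.247579  ]), 'tcp_rot': array([-1.79922934e+02,  1.05998094e-03,  1.91821063e+01]), 'wrist_force': array([-1.30848472, -0.0806317 , -0.02904533]), 'torque': array([ 0.02549992, -0.00777447,  0.00813382]), 'opening': 0.08556512225439732}
```

View pics/top.png

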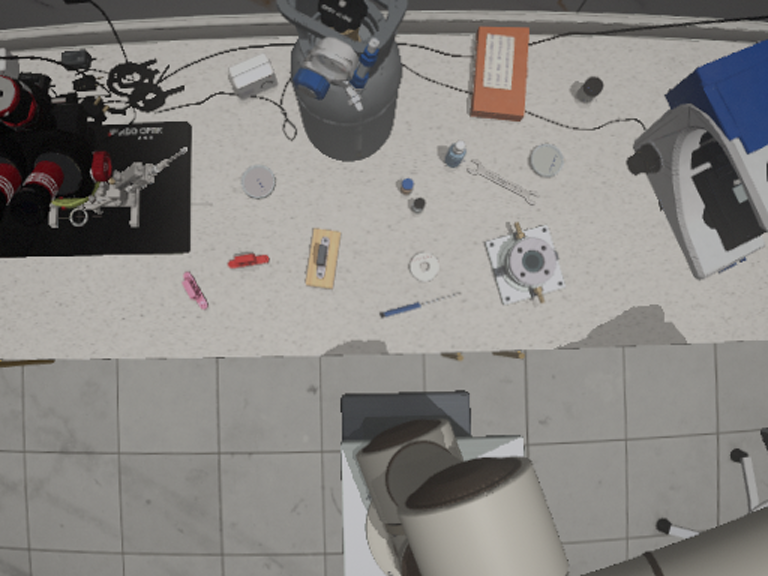

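View pics/side.png

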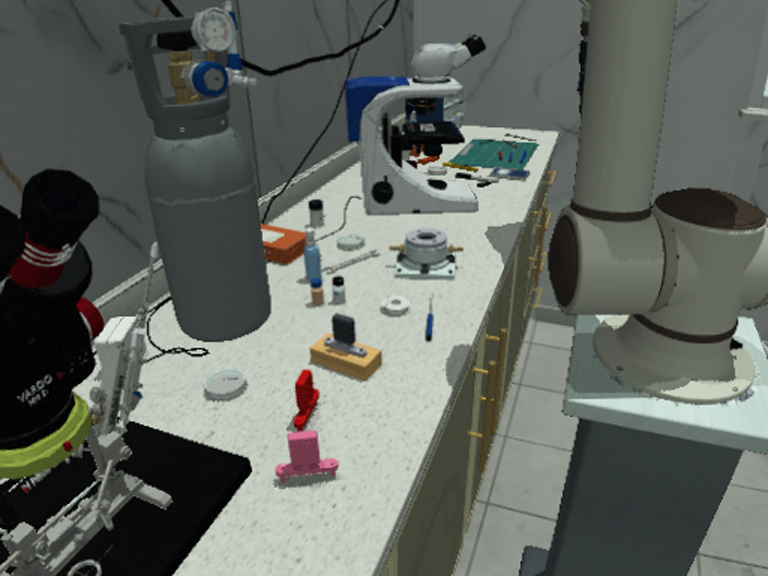

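The spanner could be any of three things in the enlarged top view: the grey one in the wooden block (322,253), the red one (249,260) or the pink one (195,290). I choose the grey one in the block. The ring is on the cell at (533,260); the white washer at (424,266) is a look-alike. Next is a close crop of both.

```bash
python3 - <<'E'
from h import *
import pickle
c=pickle.load(open('c0.pkl','rb'))['top']
im=c['img'][...,::-1]
a=im[145:200,195:235];b=im[145:205,320:380]
a=cv2.resize(a,(400,550),interpolation=cv2.INTER_CUBIC);b=cv2.resize(b[:55,:40+0],(400,550),interpolation=cv2.INTER_CUBIC) if 0 else cv2.resize(im[147:202,335:375],(400,550),interpolation=cv2.INTER_CUBIC)
cv2.imwrite('pics/crop1.png',np.hstack([a,b]))
print(c['W'].round(3))
for u,v,z in[(215,170,.089),(355,174,.066)]: print(atz(c,u,v,z).round(4),bydepth(c,u,v).round(4))
E
```

```text
[[-0.025 -0.996  0.087  0.334]
 [-0.999  0.023 -0.025  0.119]
 [ 0.023 -0.087 -0.996  1.266]
 [ 0.     0.     0.     1.   ]]
[0.4638 0.1772 0.089 ] [0.4644 0.1775 0.0838]
[ 0.4486 -0.1718  0.066 ] [ 0.4493 -0.1736  0.0584]
```

View pics/crop1.png

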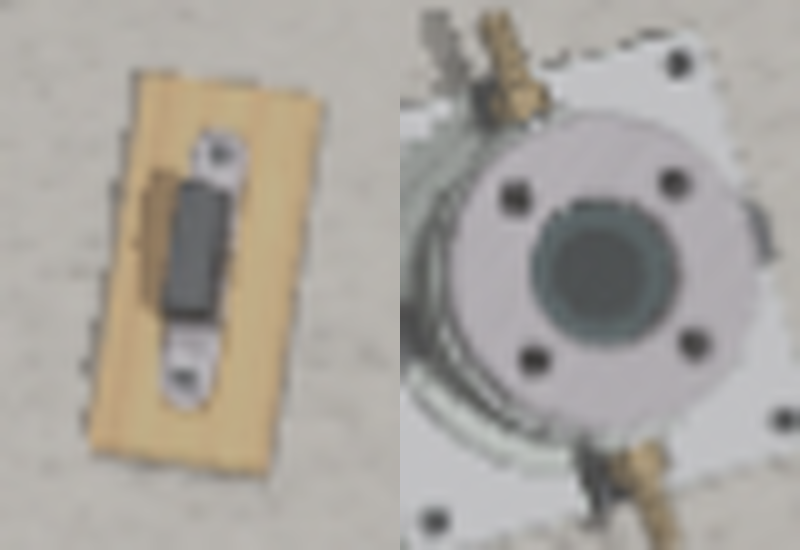

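The crop shows the grey flat grip upright in the wooden slot, with bridge ends at (220,130) and (187,410). The ring holes are at (515,200), (675,183), (695,345) and (535,360).

```bash
python3 - <<'E'
from h import *
import pickle
c=pickle.load(open('c0.pkl','rb'))['top']
L=lambda x,y,z:atz(c,195+x/10-.45,145+y/10-.45,z)
Q=lambda x,y,z:atz(c,335+x/10-.45,147+y/10-.45,z)
a,b=L(220,130,.034),L(187,410,.034)
print('bridge',a,b,(a+b)/2,np.linalg.norm(a-b),np.degrees(np.arctan2(*(a-b)[1::-1])))
k=[L(*p,.026) for p in((135,72),(323,98),(270,472),(92,450))];print('block',np.mean(k,0),np.linalg.norm(k[0]-k[3]),np.linalg.norm(k[0]-k[1]),np.degrees(np.arctan2(*(k[0]-k[3])[1::-1])))
g=[L(*p,.082) for p in((178,180),(230,188),(212,322),(163,310))];print('grip top',np.mean(g,0))
h=np.array([Q(*p,.066) for p in((115,200),(275,183),(295,345),(135,360))])
m=h.mean(0);print('ring',m,[(np.linalg.norm(x-m).round(4),np.degrees(np.arctan2(*(x-m)[1::-1])).round(1)) for x in h])
s=monitor.get_obs();print(T_tool().round(4))
w=shot('wrist');print(np.array(w['tool_from_camera']).round(3),w['fx'])
E
```

```text
bridge [0.50173039 0.17544871 0.034     ] [0.43029474 0.18512301 0.034     ] [0.46601256 0.18028586 0.034     ] 0.07208775250602344 -7.712464022666447
block [0.46616836 0.18032547 0.026     ] 0.09794820555511514 0.048852403910905395 -7.383112092460507
grip top [0.46577622 0.17970637 0.082     ]
ring [ 0.44927533 -0.17200774  0.066     ] [(np.float64(0.0291), np.float64(50.2)), (np.float64(0.0291), np.float64(-40.7)), (np.float64(0.0292), np.float64(-130.4)), (np.float64(0.0289), np.float64(139.0))]
[[ 9.445e-01  3.286e-01 -4.000e-04  1.807e-01]
 [ 3.286e-01 -9.445e-01  1.100e-03 -5.193e-01]
 [ 0.000e+00 -1.200e-03 -1.000e+00  2.477e-01]
 [ 0.000e+00  0.000e+00  0.000e+00  1.000e+00]]
[[ 0.001 -0.961 -0.276  0.07 ]
 [ 1.     0.001 -0.     0.   ]
 [ 0.    -0.276  0.961 -0.125]
 [ 0.     0.     0.     1.   ]] 267.94547999210516
```

```bash
python3 -m handwheel '[[0,0,0,0,0,-7],[0,0,0,0,0,-7],[0,0,0,0,0,-7],[0,0,0,0,0,-7],[0,0,0,0,0,-7],[0,0,0,0,0,-7],[0,0,0,0,0,-7],[0,0,0,0,0,-7]]' 0 30; python3 - <<'E'
from h import *
import pickle
print(monitor.get_obs()['q'].round(1))
c=pickle.load(open('c0.pkl','rb'))['top']
# tall things near the work: max x<0.6 with height >0.12
P=[]
for v in range(0,200,2):
  for u in range(150,420,2):
    if c['depth'][v,u]>0:
      p=bydepth(c,u,v)
      if p[2]>.1 and -.35<p[1]<.35: P.append(p)
P=np.array(P);print(len(P),P.min(0),P[P[:,2]>.15].min(0) if len(P) else 0,P.max(0))
E
```

```text
time: 0.82
ee_pos: [0.1807, -0.5194, 0.2479]
tcp_rot: [-180.0, -0.0, 75.5]
wrist_force: [-0.2, 0.6, -0.5]
opening: 0.043
[-70.8   5.   10.1  95.1   0.   33.7]
1753 [ 0.60982826 -0.34815905  0.10000805] [0.60982826 0.04990299 0.1518403 ] [0.89934367 0.3371191  0.50100514]
```

```bash
python3 -m handwheel '[[0,0,0,0,0,-7],[0,0,0,0,0,-7],[0,0,0,0,0,-7],[0,0,0,0,0,-7],[0,0,0,0,0,-7],[0,0,0,0,0,-7],[0,0,0,0,0,-7],[0,0,0,0,0,-7]]' >/dev/null
python3 -m handwheel '[[0,0,0,0,0,-5.1],[0,0,0,0,0,-5.1],[0,0,0,0,0,-5.1],[0,0,0,0,0,-5.1],[0,0,0,0,0,-5.1],[0,0,0,0,0,-5.1],[0,0,0,0,0,-5.1],[0,0,0,0,0,-5.1]]'
for i in 1 2 3; do python3 -m handwheel '[[-0.0079,0.0305,0,0,0,0],[-0.0079,0.0305,0,0,0,0],[-0.0079,0.0305,0,0,0,0],[-0.0079,0.0305,0,0,0,0],[-0.0079,0.0305,0,0,0,0],[-0.0079,0.0305,0,0,0,0],[-0.0079,0.0305,0,0,0,0],[-0.0079,0.0305,0,0,0,0]]'; done
python3 - <<'E'
from h import *
import pickle
c=shot('wrist'); pickle.dump(c,open('w1.pkl','wb')); save(c,'w1',s=1.5); print(T_tool().round(4), monitor.get_obs()['q'].round(1))
E
```

```text
time: 2.15
ee_pos: [0.1807, -0.5194, 0.248]
tcp_rot: [180.0, -0.0, 172.2]
wrist_force: [0.1, 0.3, 0.7]
opening: 0.0426
time: 2.82
ee_pos: [0.2775, -0.2852, 0.2481]
tcp_rot: [180.0, 0.0, 172.0]
wrist_force: [-0.3, 0.3, -0.0]
opening: 0.0425
time: 3.48
ee_pos: [0.3741, -0.0523, 0.2483]
tcp_rot: [-180.0, 0.0, 172.0]
wrist_force: [1.0, -0.5, 0.1]
opening: 0.0426
time: 4.15
ee_pos: [0.4708, 0.1806, 0.248]
tcp_rot: [-180.0, -0.0, 172.0]
wrist_force: [-0.2, -1.0, -0.3]
opening: 0.0428
[[-9.905e-01  1.376e-01 -5.000e-04  4.723e-01]
 [ 1.376e-01  9.905e-01  1.400e-03  1.843e-01]
 [ 7.000e-04  1.300e-03 -1.000e+00  2.468e-01]
 [ 0.000e+00  0.000e+00  0.000e+00  1.000e+00]] [21.3 -1.   3.8 94.8  0.1 29.2]
```

View pics/w1.png

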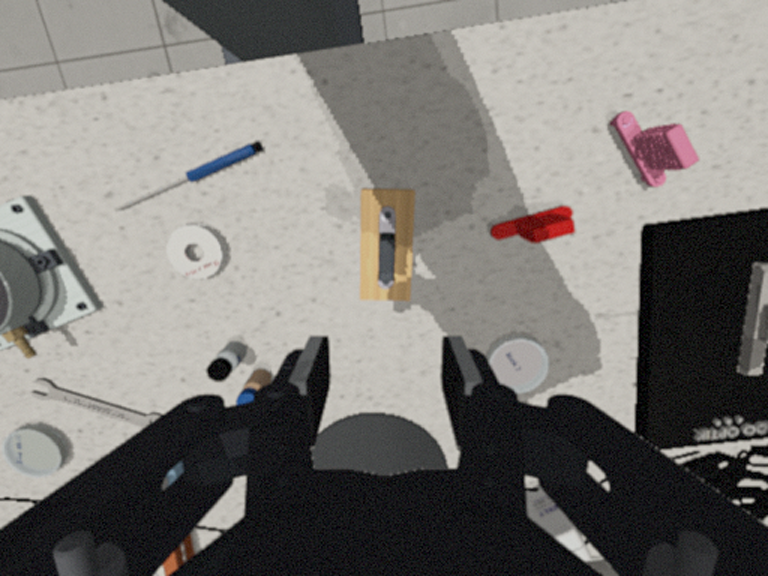

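The wrist view shows the block with corners (362,188), (415,190), (412,300) and (361,300). The spanner grip is at about (387,258), centred between the fingers.

```bash
python3 - <<'E'
from h import *
import pickle
c=pickle.load(open('w1.pkl','rb'))
L=lambda x,y,z:atz(c,(x+.5)/1.5-.5,(y+.5)/1.5-.5,z)
k=[L(*p,.026) for p in((362,188),(415,190),(412,300),(361,300))];print('block',np.mean(k,0),[np.linalg.norm(k[i]-k[i-1]).round(4) for i in range(4)],np.degrees(np.arctan2(*(k[0]-k[3])[1::-1])),np.degrees(np.arctan2(*(k[1]-k[2])[1::-1])))
save(c,'w1c',(235,120,283,204),7)
g=L(387,207,.034),L(386,290,.034);print(g)
print(monitor.get_obs()['ee_pos'])
E
```

```text
block [0.46642151 0.18309523 0.026     ] [np.float64(0.099), np.float64(0.0446), np.float64(0.0974), np.float64(0.0463)] 170.5942471726947 171.59627976994335
(array([0.43180455, 0.18745023, 0.034     ]), array([0.50308327, 0.17667095, 0.034     ]))
[0.47231986 0.18428885 0.24684574]
```

View pics/w1c.png

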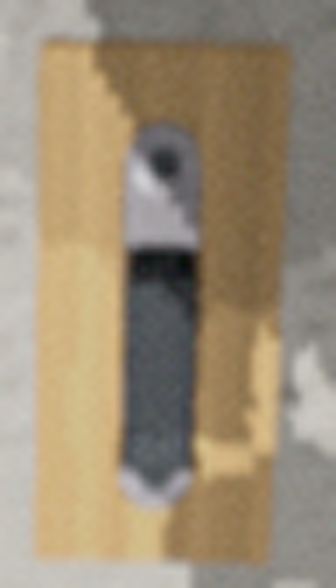

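```bash
python3 -m handwheel '[[0.001,-0.0007,0.03,0,0,0],[0.001,-0.0007,0.03,0,0,0],[0.001,-0.0007,0.03,0,0,0],[0.001,-0.0007,0.03,0,0,0],[0.0009,-0.0007,0.03,0,0,0],[0,0,0.02,0,0,0],[0,0,0.0125,0,0,0],[0,0,0.005,0,0,0]]'
python3 -m handwheel '[[0,0,0,0,0,0],[0,0,0,0,0,0],[0,0,0,0,0,0],[0,0,0,0,0,0],[0,0,0,0,0,0],[0,0,0,0,0,0],[0,0,0,0,0,0],[0,0,0,0,0,0]]' -1 60
python3 -c "
from h import *
s=monitor.get_obs();print(s['torque'],T_tool().round(4))"
```

```text
time: 4.87
ee_pos: [0.4643, 0.1757, 0.0588]
tcp_rot: [-179.9, -0.1, 172.0]
wrist_force: [-0.0, -0.3, -0.1]
opening: 0.0423
time: 5.53
ee_pos: [0.4665, 0.1786, 0.063]
tcp_rot: [179.6, 0.1, 172.0]
wrist_force: [0.3, 12.1, -0.4]
opening: 0.0114
[ 2.81773487  0.13334388 -0.32601602] [[-0.9903  0.1386  0.0031  0.4665]
 [ 0.1386  0.9903  0.0061  0.1786]
 [-0.0022  0.0064 -1.      0.063 ]
 [ 0.      0.      0.      1.    ]]
```

```bash
python3 -m handwheel '[[0,0.001,0,0,0,0],[0,0.001,0,0,0,0],[0,0.001,0,0,0,0],[0,0,0,0,0,0],[0,0,0,0,0,0],[0,0,0,0,0,0],[0,0,0,0,0,0],[0,0,0,0,0,0]]' 
python3 -c "
from h import *
s=monitor.get_obs();print(s['torque'],s['wrist_force'],T_tool().round(4))"
```

```text
time: 6.2
ee_pos: [0.4664, 0.1796, 0.0616]
tcp_rot: [179.9, 0.1, 172.0]
wrist_force: [2.6, 5.4, 2.7]
opening: 0.0112
[ 1.18647726 -0.32895707 -0.19598427] [2.5697179  5.42078272 2.65839415] [[-0.9902  0.1395  0.0018  0.4664]
 [ 0.1395  0.9902  0.0015  0.1796]
 [-0.0015  0.0017 -1.      0.0616]
 [ 0.      0.      0.      1.    ]]
```

```bash
python3 -m handwheel '[[0,0.001,0,0,0,0],[0,0.001,0,0,0,0],[0,0,0,0,0,0],[0,0,0,0,0,0],[0,0,0,0,0,0],[0,0,0,0,0,0],[0,0,0,0,0,0],[0,0,0,0,0,0]]' 
python3 -m handwheel '[[0,0,-0.004,0,0,0],[0,0,-0.006,0,0,0],[0,0,-0.01,0,0,0],[0,0,-0.015,0,0,0],[0,0,-0.025,0,0,0],[0,0,-0.025,0,0,0],[0,0,-0.01,0,0,0],[0,0,-0.005,0,0,0]]' 
python3 - <<'E'
from h import *
import pickle
c=shot('wrist'); pickle.dump(c,open('w2.pkl','wb')); save(c,'w2',s=1.5)
s=monitor.get_obs();print(s['torque'],s['wrist_force'],T_tool().round(4),s['opening'])
E
```

```text
time: 6.87
ee_pos: [0.4663, 0.1804, 0.0615]
tcp_rot: [-179.9, 0.1, 171.9]
wrist_force: [1.6, -2.6, 5.8]
opening: 0.0112
time: 7.53
ee_pos: [0.4666, 0.1813, 0.163]
tcp_rot: [179.9, 0.1, 172.0]
wrist_force: [0.5, -0.3, -2.5]
opening: 0.011
[-0.03123044 -0.01232889 -0.01278491] [ 0.43328425  0.337616   -0.94662566] [[-9.902e-01  1.394e-01  2.000e-03  4.664e-01]
 [ 1.394e-01  9.902e-01  7.000e-04  1.813e-01]
 [-1.900e-03  1.000e-03 -1.000e+00  1.625e-01]
 [ 0.000e+00  0.000e+00  0.000e+00  1.000e+00]] 0.011567469760107373
```

View pics/w2.png

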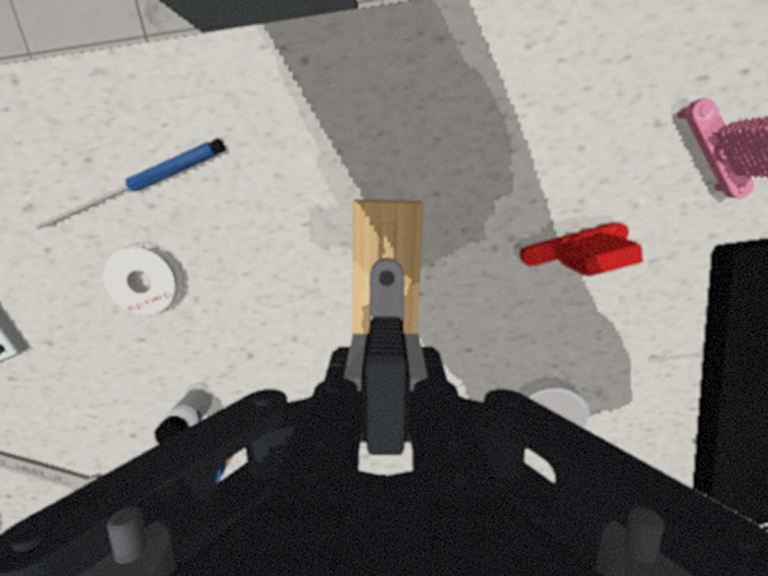

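The wrist view shows the spanner lifted straight out: the near bridge end is at (387,261), the prong-head mark at (387,278), and the far end at about (386,473).

```bash
python3 - <<'E'
from h import *
import pickle
c=pickle.load(open('w2.pkl','rb'))
T=T_tool()
L=lambda x,y,z:atz(c,(x+.5)/1.5-.5,(y+.5)/1.5-.5,z)
zb=T[2,3]-.0273
for p,z in(((387,261),zb),((387,278),zb),((386,473),zb)):
  q=L(*p,z); print((np.linalg.inv(T)@np.r_[q,1]).round(4))
for y in (365,385,400,420,440): print(y,(np.linalg.inv(T)@np.r_[bydepth(c,257.5,y/1.5),1]).round(4))
save(c,'w2c',(235,165,283,320),4)
E
```

```text
[3.52e-02 7.00e-04 2.72e-02 1.00e+00]
[2.84e-02 7.00e-04 2.72e-02 1.00e+00]
[-6.38e-02  4.00e-04  2.74e-02  1.00e+00]
365 [ 1.49e-02  3.00e-04 -2.00e-02  1.00e+00]
385 [ 8.30e-03  3.00e-04 -1.97e-02  1.00e+00]
400 [ 3.10e-03  3.00e-04 -1.94e-02  1.00e+00]
420 [-3.20e-03  4.00e-04 -2.03e-02  1.00e+00]
440 [-1.02e-02  4.00e-04 -2.02e-02  1.00e+00]
```

```bash
for i in 1 2; do python3 -m handwheel '[[-0.0057,-0.0243,0,0,0,0],[-0.0057,-0.0243,0,0,0,0],[-0.0057,-0.0243,0,0,0,0],[-0.0057,-0.0243,0,0,0,0],[-0.0057,-0.0243,0,0,0,0],[-0.0057,-0.0243,0,0,0,0],[-0.0057,-0.0243,0,0,0,0],[-0.0057,-0.0243,0,0,0,0]]'; done
python3 -m handwheel '[[0,0,0,0,0,6.5],[0,0,0,0,0,6.5],[0,0,0,0,0,6.5],[0,0,0,0,0,6.5],[0,0,0,0,0,6.5],[0,0,0,0,0,0],[0,0,0,0,0,0],[0,0,0,0,0,0]]' 
python3 - <<'E'
from h import *
import pickle
c=shot('wrist'); pickle.dump(c,open('w3.pkl','wb')); save(c,'w3',(150,80,362,240),3.5)
s=monitor.get_obs();print(s['wrist_force'],T_tool().round(4),s['opening'])
E
```

```text
time: 8.25
ee_pos: [0.4833, -0.019, 0.1592]
tcp_rot: [-180.0, -0.1, 172.0]
wrist_force: [0.3, 0.6, -1.8]
opening: 0.0116
time: 8.92
ee_pos: [0.5013, -0.2177, 0.159]
tcp_rot: [180.0, -0.1, 172.0]
wrist_force: [0.1, 0.3, -0.6]
opening: 0.0116
time: 9.58
ee_pos: [0.5017, -0.2165, 0.1599]
tcp_rot: [-180.0, -0.1, 139.7]
wrist_force: [-0.2, 0.8, -2.0]
opening: 0.0111
[-0.74474542 -1.00713129 -1.34494923] [[-7.623e-01  6.473e-01 -8.000e-04  5.018e-01]
 [ 6.473e-01  7.623e-01  3.000e-04 -2.165e-01]
 [ 8.000e-04 -3.000e-04 -1.000e+00  1.602e-01]
 [ 0.000e+00  0.000e+00  0.000e+00  1.000e+00]] 0.010930771963099878
```

View pics/w3.png

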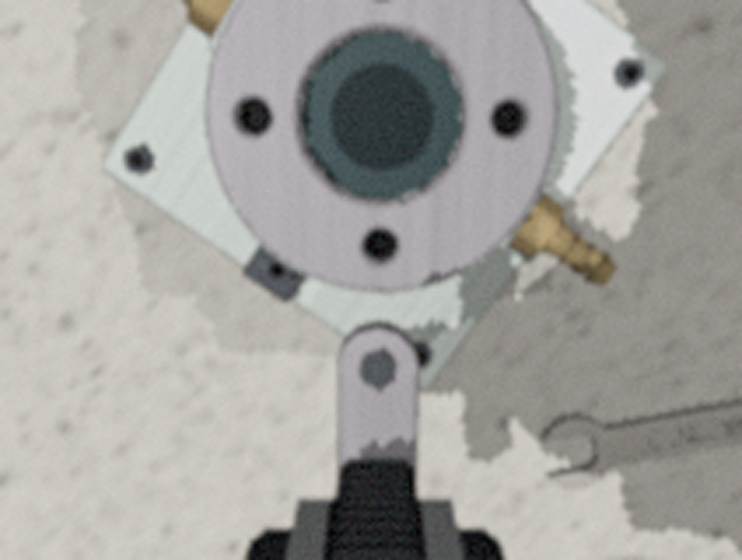

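The ring holes show at crop (254,117), (509,117) and (380,244), with the fourth at the top edge. The bridge tip is at (378,324) and its prong mark at (378,369).

```bash
python3 - <<'E'
from h import *
import pickle
c=pickle.load(open('w3.pkl','rb')); T=T_tool()
g=cv2.cvtColor(c['img'],cv2.COLOR_RGB2GRAY)
Ti=np.linalg.inv(T)
H=[]
for x,y in((254,117),(509,117),(380,244),(380,-9)):
  u,v=150+(x+.5)/3.5-.5,80+(y+.5)/3.5-.5
  r=7;x0,y0=int(round(u))-r,int(round(v))-r; w=np.clip(130-g[y0:y0+2*r+1,x0:x0+2*r+1].astype(float),0,60)
  yy,xx=np.mgrid[:2*r+1,:2*r+1]; u2,v2=x0+(w*xx).sum()/w.sum(),y0+(w*yy).sum()/w.sum()
  H.append((Ti@np.r_[atz(c,u2,v2,.066),1])[:3]); print((u,v),(u2,v2),H[-1].round(4),(Ti@np.r_[bydepth(c,u+8,v+5),1])[2].round(4))
H=np.array(H);d=H[1]-H[0];print('c1',((H[0]+H[1])/2).round(4),'c2',((H[2]+H[3])/2).round(4),np.linalg.norm(d),np.linalg.norm(H[2]-H[3]),np.degrees(np.arctan2(-d[0],d[1])), np.degrees(np.arctan2(*(H[3]-H[2])[1::-1])))
zb=T[2,3]-.0273
for x,y in((378,324),(378,369)): print((Ti@np.r_[atz(c,150+(x+.5)/3.5-.5,80+(y+.5)/3.5-.5,zb),1])[:3].round(4))
E
```

```text
(222.21428571428572, 113.07142857142857) (np.float64(221.9410945273632), np.float64(112.78388059701493)) [ 0.0696 -0.0275  0.0943] 0.094
(295.07142857142856, 113.07142857142857) (np.float64(294.8705834018077), np.float64(113.44433032046015)) [0.0691 0.0298 0.0942] 0.0942
(258.2142857142857, 149.35714285714286) (np.float64(258.0988425925926), np.float64(149.6087962962963)) [0.0408 0.001  0.0942] 0.0952
(258.2142857142857, 77.07142857142857) (np.float64(258.8059128431561), np.float64(74.03455557688616)) [0.0978 0.0014 0.0943] 0.0946
c1 [0.0694 0.0012 0.0943] c2 [0.0693 0.0012 0.0943] 0.05732698283713626 0.057009750725325395 0.43578399130267703 0.38610028281550857
[0.0365 0.0004 0.0273]
[0.0288 0.0005 0.0273]
```

```bash
python3 -m handwheel '[[0.0139,0.0001,0,0,0,0.4],[0.0139,0.0001,0,0,0,0],[0.0139,0.0001,0,0,0,0],[0.0139,0.0002,0,0,0,0],[0.014,0.0002,0.005,0,0,0],[0,0,0.012,0,0,0],[0,0,0.012,0,0,0],[0,0,0.008,0,0,0]]'
python3 -m handwheel '[[0,0,0,0,0,0],[0,0,0.001,0,0,0],[0,0,0.001,0,0,0],[0,0,0.002,0,0,0],[0,0,0.002,0,0,0],[0,0,0.002,0,0,0],[0,0,0.002,0,0,0],[0,0,0,0,0,0]]'
python3 - <<'E'
from h import *
s=monitor.get_obs();print(s['wrist_force'],s['torque'],T_tool().round(4),s['opening'])
E
```

```text
time: 10.3
ee_pos: [0.4497, -0.1706, 0.122]
tcp_rot: [-180.0, -0.0, 139.1]
wrist_force: [-1.0, 0.2, -2.0]
opening: 0.0113
time: 10.97
ee_pos: [0.4496, -0.1705, 0.1133]
tcp_rot: [-180.0, -0.0, 139.1]
wrist_force: [0.1, 0.1, -2.6]
opening: 0.0112
[ 0.12456861  0.14017158 -2.6223547 ] [-0.03638623  0.02092009 -0.00758615] [[-7.557e-01  6.550e-01 -5.000e-04  4.496e-01]
 [ 6.550e-01  7.557e-01  2.000e-04 -1.705e-01]
 [ 5.000e-04 -2.000e-04 -1.000e+00  1.133e-01]
 [ 0.000e+00  0.000e+00  0.000e+00  1.000e+00]] 0.01115437537745729
```

```bash
python3 -m handwheel '[[0,0,0.001,0,0,0],[0,0,0.001,0,0,0],[0,0,0.001,0,0,0],[0,0,0.001,0,0,0],[0,0,0.001,0,0,0],[0,0,0.001,0,0,0],[0,0,0,0,0,0],[0,0,0,0,0,0]]'
python3 -m handwheel '[[0,0,0.0005,0,0,0],[0,0,0.0005,0,0,0],[0,0,0.0005,0,0,0],[0,0,0.0003,0,0,0],[0,0,0,0,0,0],[0,0,0,0,0,0],[0,0,0,0,0,0],[0,0,0,0,0,0]]'
python3 - <<'E'
from h import *
s=monitor.get_obs();print(s['wrist_force'],s['torque'],T_tool().round(4),s['opening'])
E
```

```text
time: 11.63
ee_pos: [0.4498, -0.1706, 0.1078]
tcp_rot: [-180.0, -0.0, 139.1]
wrist_force: [0.6, -0.7, -1.2]
opening: 0.0112
time: 12.3
ee_pos: [0.4498, -0.1706, 0.106]
tcp_rot: [180.0, 0.0, 139.1]
wrist_force: [0.2, 0.7, -2.4]
opening: 0.0111
[ 0.15444798  0.70815045 -2.37288673] [0.03057752 0.03098301 0.02771491] [[-7.557e-01  6.549e-01  1.000e-04  4.498e-01]
 [ 6.549e-01  7.557e-01 -0.000e+00 -1.706e-01]
 [-1.000e-04  0.000e+00 -1.000e+00  1.060e-01]
 [ 0.000e+00  0.000e+00  0.000e+00  1.000e+00]] 0.011105409179829289
```

Still no contact at 9.3 mm; creep on to the bottom.

```bash
python3 -m handwheel '[[0,0,0.0004,0,0,0],[0,0,0.0004,0,0,0],[0,0,0.0003,0,0,0],[0,0,0,0,0,0],[0,0,0,0,0,0],[0,0,0,0,0,0],[0,0,0,0,0,0],[0,0,0,0,0,0]]'
python3 - <<'E'
from h import *
s=monitor.get_obs();print(s['wrist_force'],s['torque'],T_tool().round(4),s['opening'])
E
```

```text
time: 12.97
ee_pos: [0.4499, -0.1706, 0.1051]
tcp_rot: [180.0, 0.0, 139.1]
wrist_force: [-1.2, -0.8, 3.3]
opening: 0.0113
[-1.21112978 -0.83359351  3.25693503] [ 0.10716124  0.19266862 -0.02651351] [[-7.557e-01  6.550e-01  3.000e-04  4.499e-01]
 [ 6.550e-01  7.557e-01 -1.000e-04 -1.706e-01]
 [-3.000e-04  1.000e-04 -1.000e+00  1.051e-01]
 [ 0.000e+00  0.000e+00  0.000e+00  1.000e+00]] 0.01131386129502069
```

```bash
cat > st.py <<'E'
from h import *
s=monitor.get_obs();print('F',s['wrist_force'].round(2),'T',s['torque'].round(3),'rot',np.round(s['tcp_rot'],2),'pos',s['ee_pos'].round(4),'q6',s['q'][5].round(1),s['opening'].round(4))
E
python3 -m handwheel '[[0,0,0,0,0,0],[0,0,0,0,0,0],[0,0,0,0,0,1],[0,0,0,0,0,1],[0,0,0,0,0,1],[0,0,0,0,0,2],[0,0,0,0,0,2],[0,0,0,0,0,2]]' -1 110 >/dev/null; python3 st.py
python3 -m handwheel '[[0,0,0,0,0,2],[0,0,0,0,0,2],[0,0,0,0,0,2],[0,0,0,0,0,2],[0,0,0,0,0,2],[0,0,0,0,0,0],[0,0,0,0,0,0],[0,0,0,0,0,0]]' >/dev/null; python3 st.py
```

```text
Traceback (most recent call last):
  File "st.py", line 2, in <module>
    s=monitor.get_obs();print('F',s['wrist_force'].round(2),'T',s['torque'].round(3),'rot',np.round(s['tcp_rot'],2),'pos',s['ee_pos'].round(4),'q6',s['q'][5].round(1),s['opening'].round(4))
                                                                                                                                                                       ^^^^^^^^^^^^^^^^^^
AttributeError: 'float' object has no attribute 'round'
Traceback (most recent call last):
  File "st.py", line 2, in <module>
    s=monitor.get_obs();print('F',s['wrist_force'].round(2),'T',s['torque'].round(3),'rot',np.round(s['tcp_rot'],2),'pos',s['ee_pos'].round(4),'q6',s['q'][5].round(1),s['opening'].round(4))
                                                                                                                                                                       ^^^^^^^^^^^^^^^^^^
AttributeError: 'float' object has no attribute 'round'
```

```bash
sed -i "s/s\['opening'\].round(4)/s['opening']/" st.py; python3 st.py
```

```text
F [-2.23 -1.05  5.64] T [-0.17   0.658  0.246] rot [-1.7996e+02  2.0000e-02  1.2002e+02] pos [ 0.4496 -0.1707  0.1051] q6 39.2 0.010793689381241171
```

```bash
python3 -m handwheel '[[0,0,-0.0001,0,0,2],[0,0,-0.0001,0,0,2],[0,0,0,0,0,2],[0,0,0,0,0,2],[0,0,0,0,0,2],[0,0,0,0,0,2],[0,0,0,0,0,2],[0,0,0,0,0,1]]' >/dev/null; python3 st.py
python3 -m handwheel '[[0,0,0,0,0,0.5],[0,0,0,0,0,0.5],[0,0,0,0,0,0.5],[0,0,0,0,0,0.5],[0,0,0,0,0,0.5],[0,0,0,0,0,0.5],[0,0,0,0,0,0.5],[0,0,0,0,0,0.5]]' >/dev/null; python3 st.py
```

```text
F [-2.91 -0.39  4.59] T [-0.092  0.712  0.674] rot [-1.7996e+02  1.0000e-02  1.0495e+02] pos [ 0.4495 -0.1706  0.1051] q6 54.3 0.010642860014858452
F [-2.22 -0.47  5.67] T [-0.069  0.706  0.68 ] rot [-1.7996e+02  1.0000e-02  1.0104e+02] pos [ 0.4495 -0.1706  0.1051] q6 58.2 0.01076466426614427
```

```bash
for i in 1 2; do python3 -m handwheel '[[0,0,0,0,0,0.4],[0,0,0,0,0,0.4],[0,0,0,0,0,0.4],[0,0,0,0,0,0.4],[0,0,0,0,0,0.4],[0,0,0,0,0,0.4],[0,0,0,0,0,0.4],[0,0,0,0,0,0]]' >/dev/null; python3 st.py; done
```

```text
F [-2.91 -0.67  6.02] T [0.059 0.672 0.589] rot [-179.96    0.     98.24] pos [ 0.4495 -0.1706  0.1051] q6 61.0 0.010861123251643743
F [-3.15 -0.85  4.91] T [0.005 0.701 0.543] rot [-179.96    0.     95.44] pos [ 0.4495 -0.1705  0.1051] q6 63.8 0.010711471033751429
```

```bash
for i in 1 2 ; do python3 -m handwheel '[[0,0,0,0,0,0.4],[0,0,0,0,0,0.4],[0,0,0,0,0,0.4],[0,0,0,0,0,0.4],[0,0,0,0,0,0.4],[0,0,0,0,0,0.4],[0,0,0,0,0,0.4],[0,0,0,0,0,0]]' >/dev/null; python3 st.py; done
```

```text
F [-2.39 -0.31  4.4 ] T [0.015 0.723 0.601] rot [-1.7996e+02  1.0000e-02  9.2640e+01] pos [ 0.4495 -0.1705  0.1051] q6 66.6 0.01054456355122284
F [-3.63  0.44  5.63] T [0.099 0.716 0.588] rot [-179.96    0.     89.84] pos [ 0.4495 -0.1705  0.1051] q6 69.4 0.010601540867615557
```

```bash
python3 -m handwheel '[[0,0,0,0,0,0.4],[0,0,0,0,0,0.4],[0,0,0,0,0,0.4],[0,0,0,0,0,0.4],[0,0,0,0,0,0.4],[0,0,0,0,0,0.4],[0,0,0,0,0,0.4],[0,0,0,0,0,0]]' >/dev/null; python3 st.py
```

```text
F [-2.56  0.23  5.47] T [0.137 0.707 0.576] rot [-179.96    0.     87.04] pos [ 0.4495 -0.1705  0.1051] q6 72.2 0.010693575750995396
```

```bash
python3 -m handwheel '[[0,0,0,0,0,0.3],[0,0,0,0,0,0.3],[0,0,0,0,0,0.3],[0,0,0,0,0,0.3],[0,0,0,0,0,0.3],[0,0,0,0,0,0.3],[0,0,0,0,0,0.2],[0,0,0,0,0,0]]' >/dev/null; python3 st.py
python3 - <<'E'
from h import *
c=shot('wrist'); save(c,'w4',(150,130,362,320),3)
E
```

```text
F [-2.86  0.15  5.84] T [0.136 0.668 0.703] rot [-179.96   -0.     85.05] pos [ 0.4495 -0.1705  0.1051] q6 74.2 0.010929153545747574
```

View pics/w4.png

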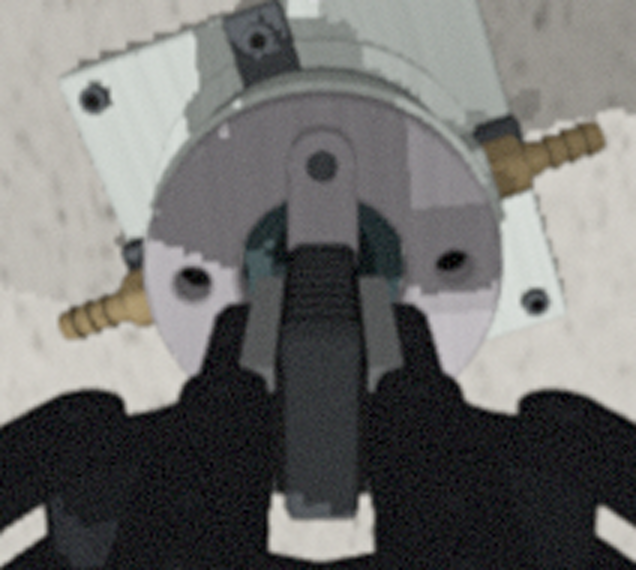

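The view shows the spanner seated, with the ring's free holes at (193,282) and (453,262). The ring has turned with the spanner, lagging about 4° from play. I'll continue in small steps and watch the torque.

```bash
python3 -m handwheel '[[0,0,0,0,0,0.2],[0,0,0,0,0,0.2],[0,0,0,0,0,0.2],[0,0,0,0,0,0.2],[0,0,0,0,0,0.2],[0,0,0,0,0,0],[0,0,0,0,0,0],[0,0,0,0,0,0]]' >/dev/null; for i in 1 2 3; do python3 st.py;done
```

```text
F [-3.1   0.14  4.01] T [0.126 0.689 0.621] rot [-179.96    0.     84.07] pos [ 0.4495 -0.1705  0.1051] q6 75.2 0.010798031234484551
F [-3.1   0.14  4.01] T [0.126 0.689 0.621] rot [-179.96    0.     84.07] pos [ 0.4495 -0.1705  0.1051] q6 75.2 0.010798031234484551
F [-3.1   0.14  4.01] T [0.126 0.689 0.621] rot [-179.96    0.     84.07] pos [ 0.4495 -0.1705  0.1051] q6 75.2 0.010798031234484551
```

```bash
for i in 1 2; do python3 -m handwheel '[[0,0,0,0,0,0.2],[0,0,0,0,0,0.2],[0,0,0,0,0,0.2],[0,0,0,0,0,0.2],[0,0,0,0,0,0.2],[0,0,0,0,0,0.2],[0,0,0,0,0,0],[0,0,0,0,0,0]]' >/dev/null; python3 st.py;done
```

```text
F [-3.37 -0.03  5.31] T [0.137 0.683 0.67 ] rot [-179.96    0.     82.87] pos [ 0.4495 -0.1705  0.1051] q6 76.4 0.010781988754335175
F [-2.92  0.34  5.88] T [0.116 0.663 0.997] rot [-179.96    0.     81.69] pos [ 0.4495 -0.1704  0.1051] q6 77.6 0.010905440157468084
```

The torque jumped from 0.67 to 1.0 N m, so the ring is at the hard stop. I'll back off within the play to unload the prongs.

```bash
python3 -m handwheel '[[0,0,0,0,0,-1],[0,0,0,0,0,-1],[0,0,0,0,0,-1],[0,0,0,0,0,-0.5],[0,0,0,0,0,0],[0,0,0,0,0,0],[0,0,0,0,0,0],[0,0,0,0,0,0]]' >/dev/null; python3 st.py
```

```text
F [ 0.71 -0.4   3.87] T [ 0.028 -0.168 -0.046] rot [179.98   0.    85.17] pos [ 0.45   -0.1706  0.1051] q6 74.1 0.010607690920886818
```

```bash
python3 -m handwheel '[[0,0,-0.001,0,0,0],[0,0,-0.001,0,0,0],[0,0,-0.002,0,0,0],[0,0,-0.002,0,0,0],[0,0,-0.002,0,0,0],[0,0,-0.002,0,0,0],[0,0,-0.002,0,0,0],[0,0,-0.002,0,0,0]]' >/dev/null; python3 st.py
python3 -m handwheel '[[0,0,-0.004,0,0,0],[-0.005,0,-0.01,0,0,0],[-0.01,0,-0.01,0,0,0],[-0.01,0,-0.01,0,0,0],[-0.015,0,-0.007,0,0,0],[-0.015,0,0,0,0,0],[-0.015,0,0,0,0,0],[0,0,0,0,0,0]]' ; python3 st.py
python3 - <<'E'
from h import *
import pickle
c=shot('wrist'); pickle.dump(c,open('w5.pkl','wb')); save(c,'w5',(150,70,362,240),3.5)
E
```

```text
F [ 0.62 -0.44 -1.57] T [-0.026 -0.016  0.016] rot [-180.     -0.     85.18] pos [ 0.4498 -0.1706  0.1193] q6 74.1 0.010628229986158382
time: 23.68
ee_pos: [0.4439, -0.2431, 0.1612]
tcp_rot: [179.9, 0.1, 85.1]
wrist_force: [-0.4, 0.7, -2.4]
opening: 0.0109
F [-0.43  0.69 -2.36] T [ 0.02   0.019 -0.064] rot [1.7993e+02 8.0000e-02 8.5070e+01] pos [ 0.4439 -0.2431  0.1612] q6 66.2 0.010855778371465239
```

View pics/w5.png

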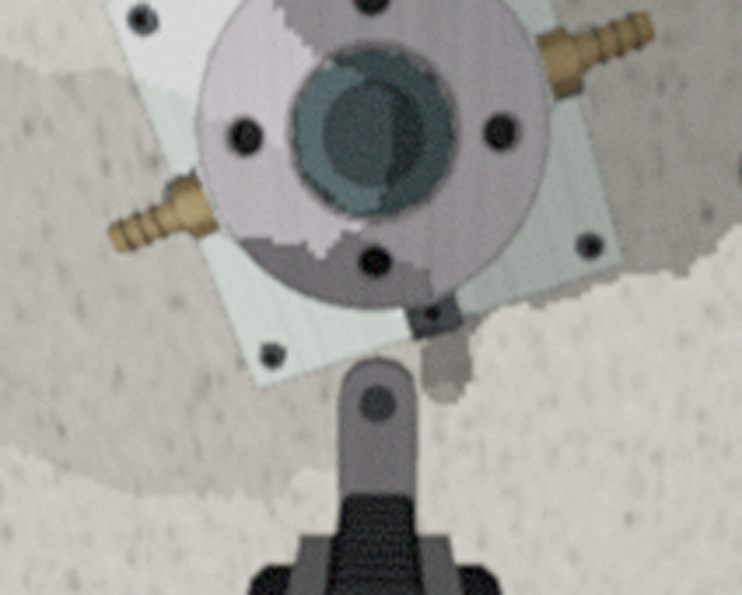

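The free holes at (245,136) and (501,132) put the ring at yaw 86°, so it turned about 53° in total. The bridge at (378,358) is unchanged in the grip. Now I take it back to the block.

```bash
for i in 1 2; do python3 -m handwheel '[[0,0,0,0,0,-5.43],[0,0,0,0,0,-5.43],[0,0,0,0,0,-5.43],[0,0,0,0,0,-5.43],[0,0,0,0,0,-5.43],[0,0,0,0,0,-5.43],[0,0,0,0,0,-5.43],[0,0,0,0,0,-5.43]]'>/dev/null; done
for i in 1 2; do python3 -m handwheel '[[0.0023,0.0265,0,0,0,0],[0.0023,0.0265,0,0,0,0],[0.0023,0.0265,0,0,0,0],[0.0023,0.0265,0,0,0,0],[0.0023,0.0265,0,0,0,0],[0.0023,0.0265,0,0,0,0],[0.0023,0.0265,0,0,0,0],[0.0023,0.0265,0,0,0,0]]' >/dev/null; done
python3 -m handwheel '[[0,0,0.01,0,0,0],[0,0,0.02,0,0,0],[0,0,0.02,0,0,0],[0,0,0.01,0,0,0],[0,0,0,0,0,0],[0,0,0,0,0,0],[0,0,0,0,0,0],[0,0,0,0,0,0]]' >/dev/null; python3 st.py
```

```text
F [-0.65 -0.25 -1.18] T [-0.004 -0.038 -0.014] rot [1.7995e+02 1.0000e-01 1.7205e+02] pos [0.4667 0.1848 0.1015] q6 29.6 0.011021603252524161
```

```bash
python3 -m handwheel '[[0,-0.0018,0,0,0,0],[-0.0002,-0.0018,0,0,0,0],[0,0,0.008,0,0,0],[0,0,0.008,0,0,0],[0,0,0.005,0,0,0],[0,0,0,0,0,0],[0,0,0,0,0,0],[0,0,0,0,0,0]]' >/dev/null; python3 st.py
python3 -m handwheel '[[0,0,0.001,0,0,0],[0,0,0.001,0,0,0],[0,0,0.002,0,0,0],[0,0,0.002,0,0,0],[0,0,0.001,0,0,0],[0,0,0,0,0,0],[0,0,0,0,0,0],[0,0,0,0,0,0]]' >/dev/null; python3 st.py
```

```text
F [-0.31 -0.09 -1.24] T [ 0.003  0.009 -0.032] rot [-1.8000e+02 -1.0000e-02  1.7207e+02] pos [0.4657 0.1812 0.0791] q6 29.2 0.01034593130504559
F [ 0.64  0.22 -1.58] T [-0.002  0.04   0.013] rot [180.     0.   172.06] pos [0.4658 0.1811 0.0721] q6 29.2 0.010622725444293234
```

Tips are about 3 mm into the slot without contact; 10.5 mm more to go.

```bash
python3 -m handwheel '[[0,0,0.001,0,0,0],[0,0,0.002,0,0,0],[0,0,0.002,0,0,0],[0,0,0.002,0,0,0],[0,0,0.002,0,0,0],[0,0,0.0008,0,0,0],[0,0,0,0,0,0],[0,0,0,0,0,0]]' >/dev/null; python3 st.py
python3 -m handwheel '[[0,0,0.0003,0,0,0],[0,0,0.0003,0,0,0],[0,0,0.0003,0,0,0],[0,0,0,0,0,0],[0,0,0,0,0,0],[0,0,0,0,0,0],[0,0,0,0,0,0],[0,0,0,0,0,0]]' >/dev/null; python3 st.py
```

```text
F [ 0.05  0.4  -2.32] T [-0.071  0.025 -0.   ] rot [-1.8000e+02 -1.0000e-02  1.7206e+02] pos [0.4657 0.1811 0.0622] q6 29.2 0.010812018565664843
F [ 0.15 -1.12  2.78] T [-0.101  0.265 -0.002] rot [1.7999e+02 2.0000e-02 1.7206e+02] pos [0.4658 0.1811 0.0616] q6 29.2 0.010925133050482943
```

```bash
python3 -m handwheel '[[0,0,0,0,0,0],[0,0,0,0,0,0],[0,0,0,0,0,0],[0,0,0,0,0,0],[0,0,0,0,0,0],[0,0,0,0,0,0],[0,0,0,0,0,0],[0,0,0,0,0,0]]' 0 20
python3 -m handwheel '[[0,0,-0.005,0,0,0],[0,0,-0.01,0,0,0],[0,0,-0.02,0,0,0],[0,0,-0.025,0,0,0],[0,0,-0.03,0,0,0],[0,0,-0.03,0,0,0],[0,0,-0.03,0,0,0],[0,0,0,0,0,0]]'
python3 - <<'E'
from h import *
c=shot('wrist'); c2=shot('side')
im=np.hstack([cv2.resize(c['img'][100:260,180:340],(400,400)),cv2.resize(c2['img'][180:280,180:280],(400,400))])[...,::-1]
cv2.imwrite('pics/end.png',im)
E
```

```text
time: 30.4
ee_pos: [0.4657, 0.1811, 0.0614]
tcp_rot: [-180.0, -0.0, 172.1]
wrist_force: [0.3, -0.2, 0.0]
opening: 0.0425
time: 31.07
ee_pos: [0.4673, 0.1817, 0.2185]
tcp_rot: [179.8, 0.4, 172.1]
wrist_force: [0.5, 0.3, 0.8]
opening: 0.0425
```

View pics/end.png

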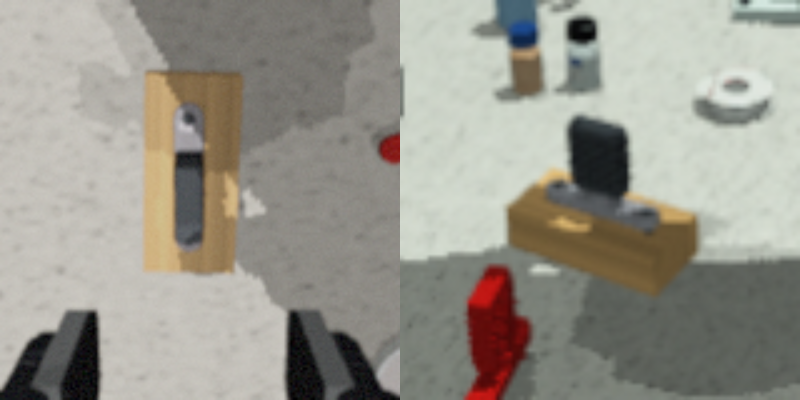

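The spanner stands upright in its slot (left view, around (188,175)) with its bridge on the block. The gripper is open and clear of it.

```bash
python3 -c "
from workcell import order,monitor
print(order.job_done(), monitor.get_obs()['time'])"
```

```text
the job is handed in; nothing more can be done
the job is handed in; nothing more can be done
```

The window's lock ring is turned home and the spanner is back in its block. I handed the job in at about 31 s of the 67 s allowed.

- **Seating:** Both prongs went into a pair of opposite holes with no sideways resistance. They reached the bottom at about 10 mm, with roughly 6 N of contact.
- **Turning:** I turned the ring clockwise until the torque jumped from about 0.65 to 1.0 N m, which I took as the hard stop. I then backed off within the play, so the ring was not turned back.
- **Ring angle:** A picture taken after lifting out shows the ring about 53° (0.93 rad) clockwise of where it started. That lies inside the expected 0.65 to 1.1 rad.
- **Putting back:** The last pictures show the spanner upright in the slot with its bridge on the block. The gripper is open and clear, with the wrist force near zero.

**Not fully confirmed:**
- The measured turning torque was about 0.55 to 0.70 N m, slightly above the stated 0.4 to 0.6.
- The short peak at the stop was about 34 N on the prongs, counting only the turning. With about 8 N of downward push added, the total comes to about 35 N if the two are combined at right angles. If they count as a plain sum it would be about 42 N, just over the 40 N limit.
- I had no direct reading of the ring's joint. "Home" rests on the torque jump and the pictures.

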